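# Shut and secure the gouge case

## Robot

A 7-joint arm with a two-finger parallel gripper is mounted at the origin on a cart in front of the work surface, level with it; the furniture and walls round the work are solid. World frame = base frame: x ahead of the robot, y to its left, z up, the work surface at z = 0. Lengths are in m, angles in rad, forces in N, time in s.
With the tool pointing down it reaches from about 0.35 to 0.9 m from the base axis. Payload 8.1 kg.
Tool frame: the origin (TCP) lies midway between the tips of the shut fingers; the grasp point (between the pads) lies 19 mm behind it; z points along the fingers, y is the line along which they close (so a half turn about z gives the same grasp; the last joint's range is limited). The gripper opens to 85 mm and grips with 20 to 120 N. Pads are 22 mm wide; open, the fingers measure 114 mm over their backs; the gripper's body (76 mm by 85 mm) begins 54 mm behind the grasp point. The pads swing forward as they close: fully open they stand 13 mm farther back than shut.
Start: joints at [-1.305, 0.434, 0.025, 1.573, -0.012, 1.134, -0.075], TCP at [0.225, 0.583, 0.231] pointing down, gripper open.
Joint ranges: [-2.62, 2.62], [-0.44, 2.09], [-1.27, 1.32], [0.08, 2.57], [-1.32, 4.46], [0.12, 2], [-2.74, 2.74]. Speed limits (rad/s): [2.22, 2.22, 3.01, 3.01, 3.14, 3.14, 3.14].

## Interface

Orientations are given as [roll, pitch, yaw] about the fixed x, y, z axes, in that order (R = Rz(yaw) Ry(pitch) Rx(roll)).
In Python, from rig import bot, grab_frame, camera_info, workorder gives the robot as it stands. The module is installed in compiled form; this text tells all that it offers.
- The arm moves only by the tool arm_command, never from a script. Its argument "rows" is a list that holds one entry, the list of rows, each a list of 7 numbers: the shift along the tool's x, y, z in m, then the turn, a rotation vector about the tool's x, y, z in rad, then the finger opening in m, from 0 to 0.0854. In form: [[[x, y, z, rx, ry, rz, claw], ...]]. A call has 1 to 8 rows; each row is the pose to reach, as a shift and turn from the pose commanded when the call began, along the tool's axes at that moment; what a row does not reach only later rows make up. A row lasts 1/8 s, in which the tool goes at most 62.5 mm and 10.7 degrees, less where a joint would pass 70% of its speed; a pose out of reach is approached as far as the arm can. A call with a gripper value outside its range is refused whole. The fingers move at their own pace and stop on an object; "force" is the grip in N (left out, the last holds). Time passes only in rows, so rows that repeat a pose let the fingers close. It gives the time, the measured TCP pose, the force, the opening and the grip force at its end, in the units of the state.
- bot.observe(): the state, without advancing time (a new reading comes with each control period).
- grab_frame(name): name is "scene" or "top" or "wrist"; returns the picture (384x512x3 uint8, red, green, blue); there is no depth.
- camera_info(name): a dict with "camera_matrix" (3x3 intrinsics, pixels), "extrinsics" (4x4, takes a point from world to camera coordinates). Camera axes: x right, y up, looking along -z (the intrinsics and any distortion apply to the point x, -y, -z); pixel columns grow to the right and rows downward; lengths in m; the calibration is good to about 2 mm. A picture is of the moment at which its call begins: read the wrist's pose just before it. camera_info takes no time and is no camera call; for the wrist camera it gives the pose at the moment of the call.
- workorder.hand_in(): hands the job in; it is judged then, once.
The state is a dict: "time": time; "q": joint angles; "qd": joint speeds; "effort": joint torques, N m; "ee_pos": TCP position; "tcp_rot": TCP orientation; "contact_force": force on the tool from outside, world axes, zero at the start; "wrist_torque": the same for the moment, N m; "width": finger opening in m; "finger_force": force on a finger pad.
Only numpy, scipy, OpenCV 4.12 (cv2) and the standard library are available. Lean on these libraries where they do the work, as an engineer would, in place of code of your own. Each camera call takes 0.05 s, during which the arm holds its last target. There are 200 camera calls.

## Task

Pack up the wooden gouge case: swing its lid down until it is fully shut, then turn the brass turnbutton on the front block until it points straight across the lid and holds it shut. Leave the lid and button like that, and do not push the printing block, ink tin, baren or red brayer around.

Things in the scene. Friction and masses are not known exactly. Their poses are not given: they have to be found in the camera images.
- case: Wooden case fixed to the table: tray 140 (x) x 210 (y) x 50 mm high, gouges inside. Origin: centre of its underside, on the table; x points from its front (robot side) to its hinged back, z up. A dark wooden latch block, 32 (x) x 54 (y) x 58 mm high, stands against the middle of the front wall (case x -102 to -70 mm); its top is level with that of the shut lid.
- case_lid (a joint): Lid angle: 0 fully shut, lying on the tray, top 58 mm above the table; 1.6 rad standing up; starts at 0.75 to 1.2. Pale board 140 x 210 x 8 mm, no handle; hinge line along case y at case x +70, z 50 mm (the lid's underside); the front edge swings up and back. Stiff hinge: it stays where it is left; about 2 N on the outer face near the free edge moves it.
- lid_front (a point): Middle of the lid's free front edge, on its outer (upper) face; moves with the lid; 140 mm from lid_back.
- lid_back (a point): Middle of the lid's hinged edge, on its outer face; moves with the lid; x as the lid's: from the front edge to the hinge.
- turnbutton (a joint): Brass turnbutton's angle about its upright pivot on the latch block: 0 = pointing back (case +x), wing across the shut lid, at a stop; positive = anticlockwise from above; 1.57 = pointing along case +y, clear of the lid. Clears the lid above 1.35, turns to 2.2, starts at 1.4 to 1.9; takes 0.035 N m. The wing passes 2 mm over the shut lid; a lid not fully down blocks it.
- button_pivot (a point): Point on the turnbutton's pivot axis (case x -86 mm, y 0), 92 mm above the table, at the height of the top of the thumb fin. Its x axis points along the wing, from the pivot to the tip. The wing is a flat bar 14 mm wide, 6 mm thick (60 to 66 mm above the table), reaching 40 mm from the pivot.
- button_fin (a point): Top centre of the upright thumb fin that stands on the wing, 19 mm from the pivot, 92 mm above the table. The fin is 30 mm long along the wing, 9 mm thick, 26 mm high (66 to 92 mm above the table): pinch it across its thickness, or push it sideways.
- print_block: Bystander, loose: plywood printing block, 52 x 68 x 24 mm; origin at the centre of its underside.
- ink_tin: Bystander, loose: round black ink tin, 60 mm across, 38 mm high; origin at the centre of its underside.
- rubbing_baren: Bystander, loose: wooden baren with a knob, 68 mm across, 44 mm high; origin at the centre of its underside.
- red_brayer: Bystander, loose: ink roller with a red handle, 63 x 145 x 25 mm; origin at the centre of its underside.

How it is judged:
By the outcome, as a careful person would: the job done as asked, in the order asked, and still so for the second after the job is handed in, with the robot touching nothing.
It also fails if it takes over 51 s, if anything falls off the work surface, if the arm or the gripper's body presses on something with over 40 N, if the wrist force passes 120 N, or if a joint passes its speed limit or range.

## Working session

There is one attempt and no reset: what is moved stays moved. The work goes in short steps, Python scripts to look and compute and a tool call to move; the robot and the scene stay as the last step left them, time stands still between calls to the robot, and variables do not carry over. Pictures are saved under pics/ and viewed, at most 10 in all, crops included, and the job is handed in when it is done.

Besides the shell and the picture viewer there is one more tool, called after "Call:" by a JSON object that holds its "api" and its "payload", one argument or row to a line. arm_command: Moves the arm, as the interface text tells. Its arguments: {"type":"object","properties":{"rows":{"type":"array","items":{"type":"array","items":{"type":"array","items":{"type":"number"}}}},"force":{"type":"number"}},"required":["rows"]}

```bash
mkdir -p pics
python3 - <<'E'
from rig import *
import cv2,numpy as np
s=bot.observe();print(s)
for n in("scene","top"):
    i=camera_info(n);print(n,{k:np.round(v,4).tolist() if not isinstance(v,str) else v for k,v in i.items()})
    cv2.imwrite(f"pics/{n}0.png",grab_frame(n)[:,:,::-1])
E
```

```text
{'time': 0.0, 'q': array([-1.30460617,  0.43521504,  0.02494752,  1.57411371, -0.01159919,
        1.13397038, -0.0750967 ]), 'qd': array([-2.03522465e-03, -9.20618159e-04, -2.01266799e-03,  3.87059663e-04,
       -1.62399819e-03, -6.23784063e-05, -5.47064248e-04]), 'effort': array([ 8.98859525e-04, -6.70467353e+01,  1.02566443e+00, -3.16219640e+01,
        1.56610989e-02,  1.23729359e-02,  5.93106211e-05]), 'ee_pos': array([0.22516191, 0.58249114, 0.23052417]), 'tcp_rot': array([-3.14003660e+00,  1.31933218e-04,  2.77275935e+00]), 'contact_force': array([-0.31490799, -0.34146397, -0.13236337]), 'wrist_torque': array([ 0.01997758,  0.01575616, -0.00815156]), 'finger_force': 0.0, 'width': 0.0855706556391108}
scene {'camera_matrix': [[353.1655, 0.0, 251.4595], [0.0, 353.1655, 194.4317], [0.0, 0.0, 1.0]], 'extrinsics': [[0.8812, -0.4726, -0.0081, -0.4606], [0.3186, 0.5811, 0.7489, -0.3002], [-0.3493, -0.6625, 0.6627, -0.7912], [0.0, 0.0, 0.0, 1.0]]}
top {'camera_matrix': [[390.0564, 0.0, 258.3679], [0.0, 390.0564, 192.8681], [0.0, 0.0, 1.0]], 'extrinsics': [[0.0255, -0.9994, 0.0249, 0.0497], [0.9866, 0.0292, 0.1605, -0.5728], [-0.1611, 0.0205, 0.9867, -1.4238], [0.0, 0.0, 0.0, 1.0]]}
```

View pics/scene0.png

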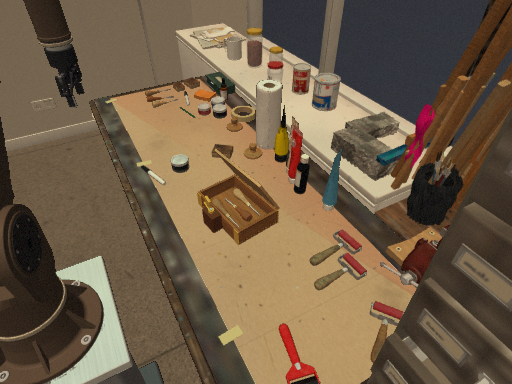

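View pics/top0.png

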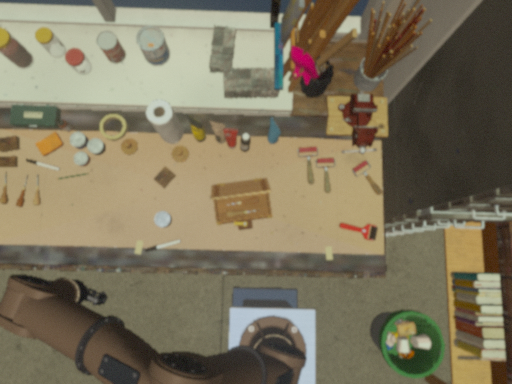

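Scene: the case is near (237,208), with the lid open edge-on and the brass button near (208,198). Top: the case is at (241,200) and the button at (244,225). I'll enlarge both.

Run:
```python
import cv2,numpy as np
a=cv2.imread("pics/scene0.png")[140:250,185:290];b=cv2.imread("pics/top0.png")[170:235,200:280]
a=cv2.resize(a,None,fx=5,fy=5,interpolation=cv2.INTER_CUBIC)
cv2.imwrite("pics/c1.png",a)
cv2.imwrite("pics/c2.png",cv2.resize(b,None,fx=8,fy=8,interpolation=cv2.INTER_CUBIC))
```

```text
(no output)
```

View pics/c1.png

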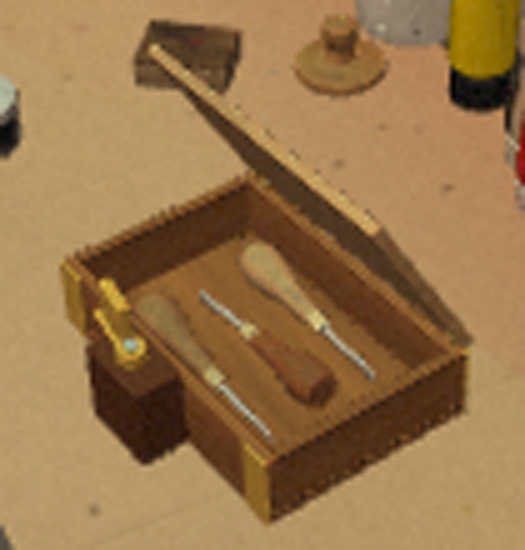

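View pics/c2.png

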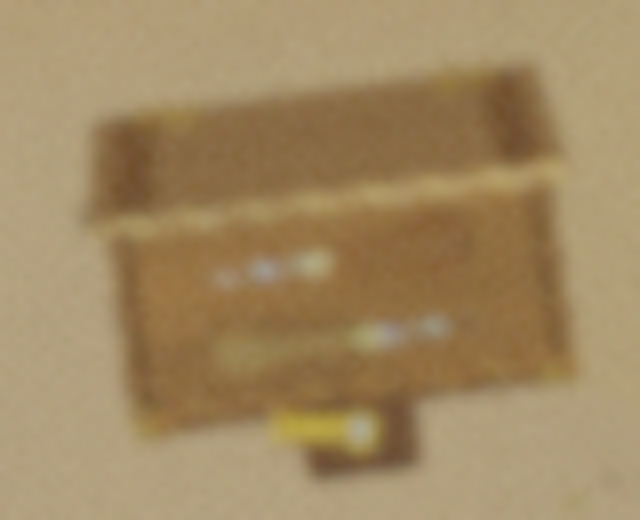

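Crop c1 (scale 5, offset 185,140): tray top corners at (75,258), (268,460) and (468,348), lid free corners at (155,48) and (378,228), pivot screw at (130,345). Crop c2 (scale 8, offset 200,170): tray front corners at (145,425) and (572,372), lid free corners at (92,222) and (562,165), pivot at (362,430), wing tip at (275,422).

```bash
cat > h.py <<'E'
import numpy as np
from rig import camera_info
def ray(n,u,v,inf=None):
    i=inf or camera_info(n);K=np.array(i["camera_matrix"]);E=np.array(i["extrinsics"])
    d=np.linalg.solve(K,[u,v,1]);d=E[:3,:3].T@(d*[1,-1,-1]);return -E[:3,:3].T@E[:3,3],d
def plane(n,u,v,z,inf=None):
    o,d=ray(n,u,v,inf);return o+d*(z-o[2])/d[2]
def two(a,b):
    A=0;B=0;R=[]
    for o,d in(a,b):
        d=d/np.linalg.norm(d);P=np.eye(3)-np.outer(d,d);A=A+P;B=B+P@o;R.append((o,P))
    x=np.linalg.solve(A,B);return x,[np.linalg.norm(P@(x-o)) for o,P in R]
E
python3 - <<'E'
from h import *
np.set_printoptions(precision=4,suppress=True)
S=lambda x,y:(185+(x+.5)/5-.5,140+(y+.5)/5-.5)
T=lambda x,y:(200+(x+.5)/8-.5,170+(y+.5)/8-.5)
for l,p in dict(fl=(75,258),fr=(268,460),br=(468,348)).items(): print("S",l,plane("scene",*S(*p),.05))
for l,p in dict(fl=(145,425),fr=(572,372)).items(): print("T",l,plane("top",*T(*p),.05))
print("pivS",plane("scene",*S(130,345),.068),"T",plane("top",*T(362,430),.068),"tipT",plane("top",*T(275,422),.066))
print("lidL",two(ray("scene",*S(155,48)),ray("top",*T(92,222))))
print("lidR",two(ray("scene",*S(378,228)),ray("top",*T(562,165))))
E
```

```text
S fl [0.4619 0.2157 0.05  ]
S fr [0.4904 0.0134 0.05  ]
S br [0.6283 0.0357 0.05  ]
T fl [0.4543 0.2132 0.05  ]
T fr [0.4844 0.016  0.05  ]
pivS [0.4549 0.112  0.068 ] T [0.4532 0.1126 0.068 ] tipT [0.456  0.1525 0.066 ]
lidL (array([0.5305, 0.2296, 0.1707]), [np.float64(6.0117022609000325e-05), np.float64(6.011702260904246e-05)])
lidR (array([0.5628, 0.0282, 0.1703]), [np.float64(0.0015191481417113754), np.float64(0.0015191481417112147)])
```

```bash
cat >> h.py <<'E'
from scipy.spatial.transform import Rotation as Ro
from rig import bot
np.set_printoptions(precision=4,suppress=True)
YAW=.151;C=np.array([.542,.125,0])
cw=lambda p:C+Ro.from_euler('z',YAW).apply(p)      # case->world
def rel(targets):                                   # list of (case xyz, case tool yaw)
    s=bot.observe();R=Ro.from_euler('xyz',s["tcp_rot"])
    print("t",s["time"],"case pos",Ro.from_euler('z',-YAW).apply(s["ee_pos"]-C),"rot",s["tcp_rot"],"F",s["contact_force"],"w",s["width"])
    for p,y in targets:
        print(p,R.inv().apply(cw(p)-s["ee_pos"]),(R.inv()*Ro.from_euler('xyz',[np.pi,0,y+YAW])).as_rotvec())
E
python3 - <<'E'
from h import *
rel([((.09,-.03,.24),np.pi)])
E
```

```text
t 0.1 case pos [-0.2444  0.5     0.2306] rot [-3.1402  0.0001  2.7727] F [ 0.3867 -0.5121 -0.5573] w 0.08536640436683969
(0.09, -0.03, 0.24) [-0.5535 -0.2939 -0.0089] [-0.0014 -0.0002 -0.5199]
```

Call:
{"api": "arm_command", "payload": {
  "rows": [
    [[-0.045, -0.024, -0.005, 0, 0, -0.1, 0], [-0.09, -0.048, -0.009, 0, 0, -0.2, 0], [-0.14, -0.072, -0.009, 0, 0, -0.3, 0], [-0.19, -0.1, -0.009, 0, 0, -0.4, 0], [-0.24, -0.127, -0.009, 0, 0, -0.52, 0], [-0.29, -0.154, -0.009, 0, 0, -0.52, 0], [-0.34, -0.18, -0.009, 0, 0, -0.52, 0], [-0.39, -0.207, -0.009, 0, 0, -0.52, 0]]
  ]
}}

```text
time: 1.1
ee_pos: [0.5153, 0.2477, 0.2401]
tcp_rot: [-3.142, -0.0, -2.99]
contact_force: [1.3, 0.6, -0.8]
width: -0.0
finger_force: 0.0
```

Run:
```python
from h import *
rel([((.09,-.03,.24),np.pi),((.09,-.03,.145),np.pi)])
```

```text
t 1.1 case pos [-0.0079  0.1254  0.2401] rot [-3.1415 -0.0003 -2.9902] F [ 1.3497  0.6412 -0.7548] w -2.828942311010114e-05
(0.09, -0.03, 0.24) [-0.0979 -0.1554  0.0001] [-0.0001 -0.0003  0.0003]
(0.09, -0.03, 0.145) [-0.0979 -0.1554  0.0951] [-0.0001 -0.0003  0.0003]
```

Call:
{"api": "arm_command", "payload": {
  "rows": [
    [[-0.035, -0.045, 0, 0, 0, 0, 0], [-0.07, -0.09, 0, 0, 0, 0, 0], [-0.09, -0.13, 0, 0, 0, 0, 0], [-0.098, -0.155, 0, 0, 0, 0, 0], [-0.098, -0.155, 0.045, 0, 0, 0, 0], [-0.098, -0.155, 0.09, 0, 0, 0, 0], [-0.098, -0.155, 0.09, 0, 0, 0, 0]]
  ]
}}

```text
time: 1.98
ee_pos: [0.6319, 0.1102, 0.1468]
tcp_rot: [-3.141, -0.008, -2.991]
contact_force: [-0.7, 1.2, 1.0]
width: -0.0001
finger_force: 0.0
```

Run:
```python
from h import *
import cv2
from rig import grab_frame
rel([])
H=np.array([.07,-.03,.05])
for th in np.arange(1.2,-.01,-.1):
    print(round(th,2),H+.115*np.array([-np.cos(th),0,np.sin(th)])+.008*np.array([np.sin(th),0,np.cos(th)]))
a=grab_frame("scene")[120:260,175:305,::-1]
cv2.imwrite("pics/c3.png",cv2.resize(a,None,fx=4,fy=4,interpolation=cv2.INTER_CUBIC))
```

```text
t 1.975 case pos [ 0.0867 -0.0281  0.1468] rot [-3.1409 -0.0077 -2.9905] F [-0.6813  1.2466  0.9772] w -8.126716791739607e-05
1.2 [ 0.0358 -0.03    0.1601]
1.1 [ 0.025  -0.03    0.1561]
1.0 [ 0.0146 -0.03    0.1511]
0.9 [ 0.0048 -0.03    0.1451]
0.8 [-0.0044 -0.03    0.1381]
0.7 [-0.0128 -0.03    0.1302]
0.6 [-0.0204 -0.03    0.1215]
0.5 [-0.0271 -0.03    0.1122]
0.4 [-0.0328 -0.03    0.1022]
0.3 [-0.0375 -0.03    0.0916]
0.2 [-0.0411 -0.03    0.0807]
0.1 [-0.0436 -0.03    0.0694]
-0.0 [-0.045 -0.03   0.058]
```

View pics/c3.png

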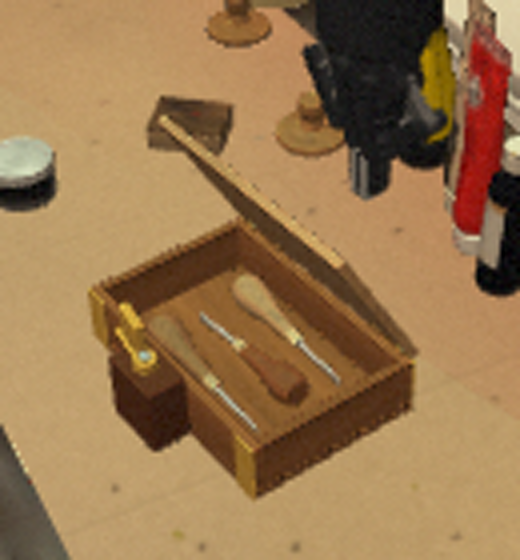

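The closed fingertips are behind the raised lid, around (370,180), and clear of it. Next I sweep it forward and down.

Call:
{"api": "arm_command", "payload": {
  "rows": [
    [[0.03, 0, 0, 0, 0, 0, 0], [0.055, 0, 0, 0, 0, 0, 0], [0.068, 0, 0.001, 0, 0, 0, 0], [0.079, 0, 0.005, 0, 0, 0, 0], [0.089, 0, 0.011, 0, 0, 0, 0], [0.098, 0, 0.019, 0, 0, 0, 0], [0.106, 0, 0.028, 0, 0, 0, 0], [0.113, 0, 0.037, 0, 0, 0, 0]]
  ]
}}

```text
time: 3.02
ee_pos: [0.5224, 0.0937, 0.1124]
tcp_rot: [-3.142, -0.0, -2.99]
contact_force: [1.7, 0.7, 0.6]
width: 0.0
finger_force: 0.7
```

Call:
{"api": "arm_command", "payload": {
  "rows": [
    [[0.006, 0, 0.01, 0, 0, 0, 0], [0.011, 0, 0.02, 0, 0, 0, 0], [0.015, 0, 0.031, 0, 0, 0, 0], [0.018, 0, 0.041, 0, 0, 0, 0], [0.02, 0, 0.05, 0, 0, 0, 0], [0.021, 0, 0.05, 0, 0, 0, 0]]
  ]
}}

```text
time: 3.78
ee_pos: [0.5013, 0.0905, 0.0624]
tcp_rot: [-3.141, -0.002, -2.99]
contact_force: [0.1, -0.4, -0.7]
width: 0.0002
finger_force: 0.0
```

Run:
```python
from h import *
import cv2
from rig import grab_frame
rel([])
a=grab_frame("scene")[120:260,175:305,::-1]
cv2.imwrite("pics/c4.png",cv2.resize(a,None,fx=4,fy=4,interpolation=cv2.INTER_CUBIC))
```

```text
t 3.775 case pos [-0.0454 -0.028   0.0624] rot [-3.1414 -0.002  -2.9904] F [ 0.0716 -0.375  -0.7105] w 0.00021039497717287612
```

View pics/c4.png

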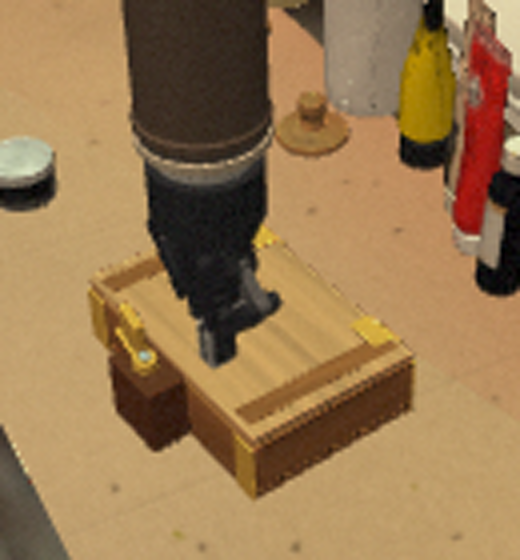

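The lid is nearly down (front edge near (165,350)). Next I press until the force rises.

Call:
{"api": "arm_command", "payload": {
  "rows": [
    [[0, 0, 0.003, 0, 0, 0, 0], [0, 0, 0.005, 0, 0, 0, 0], [0, 0, 0.006, 0, 0, 0, 0], [0, 0, 0.006, 0, 0, 0, 0]]
  ]
}}

```text
time: 4.32
ee_pos: [0.5022, 0.0906, 0.0579]
tcp_rot: [3.141, 0.0, -2.991]
contact_force: [-2.7, -0.9, 10.1]
width: -0.0
finger_force: 5.1
```

Force is 10 N at z = 0.058, so the lid is shut. I'll lift and look at the button.

Call:
{"api": "arm_command", "payload": {
  "rows": [
    [[0, 0, -0.04, 0, 0, 0, 0], [0.02, 0, -0.09, 0, 0, 0, 0], [0.06, 0.01, -0.14, 0, 0, 0, 0], [0.09, 0.03, -0.14, 0, 0, 0, 0], [0.09, 0.03, -0.14, 0, 0, 0, 0]]
  ]
}}

```text
time: 4.95
ee_pos: [0.407, 0.1077, 0.1981]
tcp_rot: [3.141, 0.001, -2.988]
contact_force: [0.2, -1.1, -0.3]
width: -0.0001
finger_force: 0.0
```

Run:
```python
from h import *
import cv2,json
from rig import grab_frame
rel([])
i=camera_info("wrist");json.dump({k:np.array(i[k]).tolist() for k in("camera_matrix","extrinsics")},open("w.json","w"))
print(i)
cv2.imwrite("pics/w1.png",grab_frame("wrist")[:,:,::-1])
```

```text
t 4.95 case pos [-0.136   0.0032  0.1981] rot [ 3.1406  0.001  -2.9878] F [ 0.1635 -1.1441 -0.3415] w -0.0001452523462297455
{'camera_matrix': array([[290.0093,   0.    , 256.0525],
       [  0.    , 290.0093, 194.9574],
       [  0.    ,   0.    ,   1.    ]]), 'extrinsics': array([[-0.1526,  0.9883,  0.0008, -0.045 ],
       [-0.9392, -0.1448, -0.3112,  0.4284],
       [-0.3075, -0.0483,  0.9503, -0.2189],
       [ 0.    ,  0.    ,  0.    ,  1.    ]])}
```

View pics/w1.png

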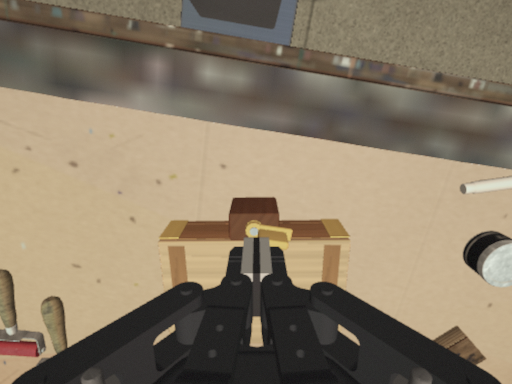

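The pivot screw is at (254,230), the fin top runs from (263,227) to (291,235), the wing tip is near (288,245), and the lid front corners are near (162,238) and (347,237).

Run:
```python
from h import *
import json
i=json.load(open("w.json"));f=Ro.from_euler('z',-YAW)
for n,u,v,z in(("piv",254,230,.068),("fin0",263,228,.092),("fin1",291,235,.092),("wingtip",288,245,.066),("lidR",162,238,.058),("lidL",347,237,.058)):
    print(n,f.apply(plane("",u,v,z,i)-C))
```

```text
piv [-0.0881  0.0018  0.068 ]
fin0 [-0.1014  0.0104  0.092 ]
fin1 [-0.0942  0.037   0.092 ]
wingtip [-0.0698  0.0378  0.066 ]
lidR [-0.0738 -0.0977  0.058 ]
lidL [-0.0753  0.1022  0.058 ]
```

Run:
```python
from h import *
print(bot.observe()["q"])
P=np.array([-.087,.0005,.077])
rel([((-.135,.022,.15),np.pi),((-.135,.022,.077),np.pi)])
# moves relative to pose at (-.135,.022,.077), tool axes (-x,+y,-z)
for b in np.arange(1.5,-.21,-.1):
    p=P+.022*np.array([np.cos(b),np.sin(b),0])+.0155*np.array([-np.sin(b),np.cos(b),0])
    print(round(b,2),p,"shift",np.array([-.135-p[0],p[1]-.022]),"rz",round(1.5-b,2))
```

```text
[-0.4532  0.139   0.0787  2.0883 -0.014   0.9134  1.3568]
t 5.0 case pos [-0.1348  0.0025  0.1978] rot [ 3.1411  0.0013 -2.9888] F [ 0.3771 -0.0877 -0.7381] w -0.00019158109664380377
(-0.135, 0.022, 0.15) [0.0002 0.0195 0.0478] [0.0005 0.0013 0.0018]
(-0.135, 0.022, 0.077) [0.0003 0.0195 0.1208] [0.0005 0.0013 0.0018]
1.5 [-0.1009  0.0235  0.077 ] shift [-0.0341  0.0015] rz 0.0
1.4 [-0.0985  0.0248  0.077 ] shift [-0.0365  0.0028] rz 0.1
1.3 [-0.0961  0.0258  0.077 ] shift [-0.0389  0.0038] rz 0.2
1.2 [-0.0935  0.0266  0.077 ] shift [-0.0415  0.0046] rz 0.3
1.1 [-0.0908  0.0271  0.077 ] shift [-0.0442  0.0051] rz 0.4
1.0 [-0.0882  0.0274  0.077 ] shift [-0.0468  0.0054] rz 0.5
0.9 [-0.0855  0.0274  0.077 ] shift [-0.0495  0.0054] rz 0.6
0.8 [-0.0828  0.0271  0.077 ] shift [-0.0522  0.0051] rz 0.7
0.7 [-0.0802  0.0265  0.077 ] shift [-0.0548  0.0045] rz 0.8
0.6 [-0.0776  0.0257  0.077 ] shift [-0.0574  0.0037] rz 0.9
0.5 [-0.0751  0.0246  0.077 ] shift [-0.0599  0.0026] rz 1.0
0.4 [-0.0728  0.0233  0.077 ] shift [-0.0622  0.0013] rz 1.1
0.3 [-0.0706  0.0218  0.077 ] shift [-0.0644 -0.0002] rz 1.2
0.2 [-0.0685  0.0201  0.077 ] shift [-0.0665 -0.0019] rz 1.3
0.1 [-0.0667  0.0181  0.077 ] shift [-0.0683 -0.0039] rz 1.4
-0.0 [-0.065  0.016  0.077] shift [-0.07  -0.006] rz 1.5
-0.1 [-0.0636  0.0137  0.077 ] shift [-0.0714 -0.0083] rz 1.6
-0.2 [-0.0624  0.0113  0.077 ] shift [-0.0726 -0.0107] rz 1.7
```

Call:
{"api": "arm_command", "payload": {
  "rows": [
    [[0, 0.02, 0.03, 0, 0, 0, 0], [0, 0.02, 0.07, 0, 0, 0, 0], [0, 0.02, 0.11, 0, 0, 0, 0], [0, 0.02, 0.121, 0, 0, 0, 0], [-0.01, 0.02, 0.121, 0, 0, 0, 0], [-0.02, 0.02, 0.121, 0, 0, 0, 0], [-0.02, 0.02, 0.121, 0, 0, 0, 0]]
  ]
}}

```text
time: 5.88
ee_pos: [0.4277, 0.1301, 0.0775]
tcp_rot: [3.141, 0.003, -2.991]
contact_force: [-0.5, 0.2, -0.0]
width: 0.0002
finger_force: 0.0
```

Run:
```python
from h import *
rel([])
```

```text
t 5.875 case pos [-0.1123  0.0222  0.0775] rot [ 3.1409  0.0032 -2.991 ] F [-0.4725  0.1709 -0.0129] w 0.00021520122465350233
```

Call:
{"api": "arm_command", "payload": {
  "rows": [
    [[-0.016, 0.003, 0, 0, 0, 0, 0], [-0.0205, 0.004, 0, 0, 0, 0.17, 0], [-0.025, 0.005, 0, 0, 0, 0.35, 0], [-0.03, 0.005, 0, 0, 0, 0.52, 0], [-0.0345, 0.0045, 0, 0, 0, 0.7, 0], [-0.039, 0.003, 0, 0, 0, 0.87, 0], [-0.043, 0.0005, 0, 0, 0, 1.05, 0], [-0.0465, -0.0025, 0, 0, 0, 1.22, 0]]
  ]
}}

```text
time: 6.88
ee_pos: [0.4724, 0.135, 0.0766]
tcp_rot: [3.141, -0.001, 2.068]
contact_force: [-1.9, 0.7, -0.3]
width: 0.0001
finger_force: 0.9
```

Run:
```python
from h import *
rel([((-.068,.0195,.077),np.pi-1.4),((-.065,.016,.077),np.pi-1.4),((-.065,.012,.077),np.pi-1.4)])
```

```text
t 6.875 case pos [-0.0673  0.0203  0.0766] rot [ 3.1412 -0.0007  2.0681] F [-1.9082  0.6694 -0.308 ] w 0.00011960392359743516
(-0.068, 0.0195, 0.077) [-0.0006 -0.0009 -0.0004] [ 0.0003 -0.0008  0.1755]
(-0.065, 0.016, 0.077) [-0.0049  0.0007 -0.0004] [ 0.0003 -0.0008  0.1755]
(-0.065, 0.012, 0.077) [-0.0086 -0.0006 -0.0004] [ 0.0003 -0.0008  0.1755]
```

Call:
{"api": "arm_command", "payload": {
  "rows": [
    [[-0.003, 0.0005, 0, 0, 0, 0.1, 0], [-0.006, 0, 0, 0, 0, 0.2, 0], [-0.009, -0.001, 0, 0, 0, 0.3, 0], [-0.009, -0.001, 0, 0, 0, 0.3, 0]]
  ]
}}

```text
time: 7.38
ee_pos: [0.4769, 0.1313, 0.0769]
tcp_rot: [3.138, -0.005, 1.776]
contact_force: [1.4, 17.7, -5.0]
width: 0.0003
finger_force: 8.3
```

Run:
```python
from h import *
rel([])
```

```text
t 7.375 case pos [-0.0634  0.016   0.0769] rot [ 3.1379 -0.0048  1.7761] F [ 1.4077 17.7322 -4.9725] w 0.00030748264851924073
```

17.7 N at the expected y = 0.016 means the button is on its stop. I'll back off, lift and check.

Call:
{"api": "arm_command", "payload": {
  "rows": [
    [[0.015, 0, 0, 0, 0, 0, 0], [0.03, 0, 0, 0, 0, 0, 0], [0.03, 0, -0.04, 0, 0, 0, 0], [0.04, 0, -0.09, 0, 0, 0, 0], [0.08, 0, -0.13, 0, 0, 0, 0], [0.13, 0, -0.15, 0, 0, 0, 0], [0.18, 0, -0.15, 0, 0, 0, 0], [0.18, 0, -0.15, 0, 0, 0, 0]]
  ]
}}

```text
time: 8.38
ee_pos: [0.4373, 0.307, 0.2263]
tcp_rot: [3.142, -0.001, 1.78]
contact_force: [0.1, -0.9, 0.3]
width: 0.0001
finger_force: 0.0
```

Run:
```python
from h import *
import cv2
from rig import grab_frame
rel([])
a=grab_frame("scene")[140:250,165:305,::-1];b=grab_frame("top")[170:235,200:280,::-1]
a=cv2.resize(a,(560,440),interpolation=cv2.INTER_CUBIC)
b=cv2.resize(b,(240,195),interpolation=cv2.INTER_CUBIC)
o=np.zeros((440,800,3),np.uint8);o[:,:560]=a;o[:195,560:]=b
cv2.imwrite("pics/c5.png",o)
```

```text
t 8.375 case pos [-0.0761  0.1957  0.2263] rot [ 3.1416 -0.0012  1.7801] F [ 0.102  -0.8734  0.2532] w 9.487302050276139e-05
```

View pics/c5.png

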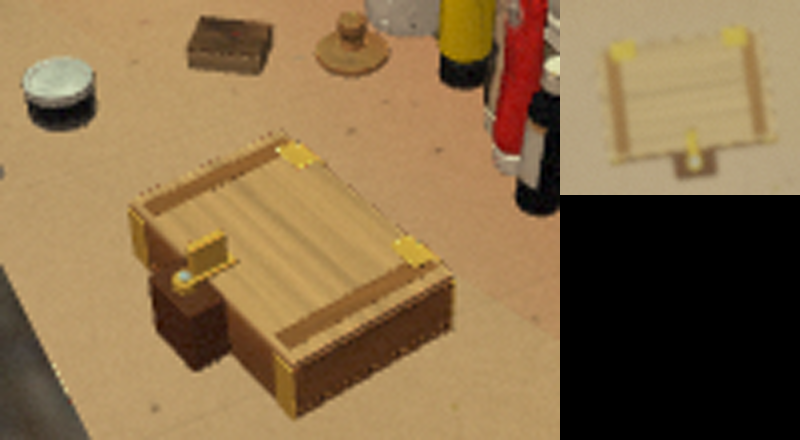

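The lid is flat and shut, with the wing running from (183,283) to (238,262), straight across it and parallel to the case sides. The block, tin and baren are unmoved.

```bash
python3 -c "
from rig import workorder
print(workorder.hand_in())"
```

```text
the job is handed in; nothing more can be done
None
```

The lid is fully shut, the turnbutton is against its stop straight across it, and the job is handed in after about 8.5 s of robot time; the block, tin and baren were not disturbed, and the arm never worked near the brayer, though it was outside my final picture.

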